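Fit a spool pin and load the orange thread

ROBOT

A 6-joint arm with a two-finger parallel gripper is mounted at the origin on the work surface. World frame = base frame: x ahead of the robot, y to its left, z up, the work surface at z = 0. Lengths are in m, angles in rad, forces in N, time in s.
With the tool pointing down it reaches from about 0.375 to 0.9 m from the base axis. Payload 3.1 kg.
Tool frame: the origin (TCP) lies midway between the tips of the shut fingers; the grasp point (between the pads) lies 19 mm behind it; z points along the fingers, y is the line along which they close (so a half turn about z gives the same grasp; the last joint's range is limited). The gripper opens to 87 mm and grips with 3 to 60 N. Pads are 19 mm wide; open, the fingers measure 117 mm over their backs; the gripper's body (75 mm by 190 mm) begins 51 mm behind the grasp point.
Start: joints at [0.961, 0.527, 1.433, -0, 1.181, -0.178], TCP at [0.262, 0.568, 0.223] pointing down, gripper open.
Joint ranges: [-3.08, 3.08], [-0.75, 2.2], [0.22, 2.44], [-1.43, 4.57], [0, 2.65], [-2.85, 2.85]. Speed limits (rad/s): [2.79, 2.79, 3.14, 3.14, 3.14, 3.14].

INTERFACE

Orientations are given as a unit quaternion [x, y, z, w].
In Python, from rig import robot gives the robot as it stands.
- The arm moves only by the shell command python3 -m jog 'ROWS' [FORCE]. ROWS is a JSON object of lists of equal length, an entry for each row: "dp": the shift along the tool's x, y, z in mm, a list of three; "delta_rot": the turn, a rotation vector about the tool's x, y, z in rad, a list of three; "gripper": the opening, from -1 (shut) to 1 (fully open). A call has 1 to 12 rows; each row is the pose to reach, as a shift and turn from the pose commanded when the call began, along the tool's axes at that moment; what a row does not reach only later rows make up. A row lasts 1/10 s, in which the tool goes at most 50 mm and 8.59 degrees, less where a joint would pass 70% of its speed; a pose out of reach is approached as far as the arm can. A call with a gripper value outside its range is refused whole. The fingers move at their own pace and stop on an object; FORCE is the grip in N (left out, the last holds). Time passes only in rows, so rows that repeat a pose let the fingers close. It gives the time, the measured TCP pose, the force, the opening and the grip force at its end, in the units of the state.
- robot.get_obs(): the state, without advancing time (a new reading comes with each control period).
- robot.camera(name): name is "scene" or "top" or "wrist"; returns the picture (420x560x3 uint8, red, green, blue); there is no depth.
- robot.camera_model(name): a dict with "fx", "fy", "cx", "cy" (pixels), "xyz" and "orientation" of the camera in the world; the wrist camera has in their place "T_tool_cam" (4x4, takes a point from camera to tool coordinates, whose origin is the TCP and whose axes are the flange's). Camera axes: x right, y down, z forward; pixel columns grow to the right and rows downward; lengths in m; the calibration is good to about 2 mm. A picture is of the moment at which its call begins: read the wrist's pose just before it. camera_model takes no time and is no camera call.
- robot.hand_in(): hands the job in; it is judged then, once.
Trained networks look in the newest picture that a camera, given by its name, has taken for a name from the list of things; names that differ only in an ending like _2 or _b are one class to them, and where a whole thing is asked for, a point or a joint stands for the part that bears it (a point fixed in the world has none). Each returns a list of dicts, best first, with "score" (0 to 1); they miss things now and then, are a little off and sometimes report something else, mostly with a low value. They report only what shows in the picture. A call takes as long as a camera call. They do not tell look-alikes from the thing itself.
- robot.search_frame(name, camera): "rect" ([left, top, right, bottom] in pixels, round what is visible of it).
The state is a dict: "time": time; "q": joint angles; "joint_velocities": joint speeds; "joint_torque": joint torques, N m; "position": TCP position; "tool_rot": TCP orientation; "ft_force": force on the tool from outside, world axes, zero at the start; "moment": the same for the moment, N m; "grip_width": finger opening in m; "grip_force": force on a finger pad.
Only numpy, scipy, OpenCV 4.12 (cv2) and the standard library are available. Lean on these libraries where they do the work, as an engineer would, in place of code of your own. Each camera call takes 0.05 s, during which the arm holds its last target. There are 200 camera calls.

TASK

Take the loose steel spool pin out of its dark wooden block and push it fully home, upright, in the empty socket (black ring) of the thread stand. Then slip the orange thread spool over that pin and lower it gently, not dropping it, until it sits flat on the stand. Leave the blue spool, the jar, the tape measure case and the scissors where they are.

Things in the scene. Friction and masses are not known exactly. Their poses are not given: they have to be found in the camera images.
- stand: Thread stand, fixed: a light wooden slab 90 x 200 x 34 mm (x, y, z). Origin at the centre of its underside; z up, y along its length. Its empty socket, ringed in black, is at y = -50 mm; at y = +50 mm a fixed pin (8 mm across, its top 102 mm above the table) carries a fixed green spool (40 mm across, from 34 to 89 mm above the table).
- socket (a point): Centre of the mouth of the stand's empty socket, on the stand's top face 34 mm above the table. Round vertical hole 9.2 mm across and 28 mm deep, flat floor, with a 3 mm countersink; thin black ring about 23 mm across around it. Axes as the stand's.
- pin_block: Storage block, fixed: dark wood 50 x 50 x 30 mm. Origin at the centre of its underside. A round hole in the middle of its top, 9.5 mm across and 24 mm deep, holds the loose pin.
- pin: Loose spool pin: plain steel rod 8 mm across and 96 mm long, about 35 g, both ends tapered over 3 to 4 mm. It starts upright in the storage block, its foot 6 mm above the table and 72 mm standing out. Origin at the centre of its foot, z along the rod towards its top.
- pin_top (a point): Centre of the top end of the loose pin, 96 mm from its foot.
- spool_orange: Loose orange thread spool, standing upright on the table: a straight rigid tube 40 mm across and 55 mm tall with a 16 mm bore right through, about 60 g. Origin on its axis at the underside, z up along the bore.
- spool_blue: Loose blue thread spool of the same size and origin; to be left alone.
- jar: Bystander: closed amber glass jar with a white lid, 68 mm across, 80 mm tall. Origin at the centre of its underside.
- tape_case: Bystander: red round tape measure case lying flat, 60 mm across, 22 mm tall. Origin at the centre of its underside.
- scissors: Bystander: tailor's scissors lying flat, 190 mm long, 10 mm thick, handles 70 mm wide. Origin under the pivot, x towards the blade tips.
Mind the look-alikes: they are no part of the job. What is meant by the spool_orange is not turquoise, and is the larger of those in its own colour. There is more than one size of the stand; the one meant has the size given above.

How it is judged:
By the outcome, as a careful person would: the job done as asked, in the order asked, and still so for the second after the job is handed in, with the robot touching nothing.
It also fails if it takes over 64 s, if anything falls off the work surface, if the arm or the gripper's body presses on something with over 40 N, if the wrist force passes 120 N, or if a joint passes its speed limit or range.

## Working session

There is one attempt and no reset: what is moved stays moved. The work goes in short steps, Python scripts to look and compute and a shell command to move; the robot and the scene stay as the last step left them, time stands still between calls to the robot, and variables do not carry over. Pictures are saved under pics/ and viewed, at most 10 in all, crops included, and the job is handed in when it is done.

```bash
mkdir -p pics; ls; cat > h.py <<'E'
import numpy as np,cv2
from rig import robot
from scipy.spatial.transform import Rotation as R
def save(c,n):
    im=robot.camera(c); cv2.imwrite('pics/'+n,im[:,:,::-1]); return im
def cam(c):
    m=robot.camera_model(c)
    if 'T_tool_cam' in m:
        o=robot.get_obs(); T=np.eye(4); T[:3,:3]=R.from_quat(o['tool_rot']).as_matrix(); T[:3,3]=o['position']; T=T@np.array(m['T_tool_cam'])
        return m,T[:3,:3],T[:3,3]
    q=np.array(m['orientation']); 
    return m,(R.from_quat(q).as_matrix() if q.size==4 else q),np.array(m['xyz'])
def px2w(c,u,v,z):
    m,Rm,t=cam(c); d=Rm@np.array([(u-m['cx'])/m['fx'],(v-m['cy'])/m['fy'],1]); return t+d*(z-t[2])/d[2]
def w2px(c,p):
    m,Rm,t=cam(c); a=Rm.T@(np.array(p)-t); return m['cx']+m['fx']*a[0]/a[2],m['cy']+m['fy']*a[1]/a[2]
E
python3 - <<'E'
from h import *
np.set_printoptions(precision=3,suppress=True)
save('top','top.png');save('scene','scene.png')
print(robot.camera_model('top'),robot.camera_model('scene'),robot.camera_model('wrist'))
for n in ['stand','socket','pin_block','pin','spool_orange','pin_top']:
  for c in ['top','scene']:
    for r in robot.search_frame(n,c)[:5]: print(n,c,np.round(r['rect']),round(r['score'],2))
print(robot.get_obs())
E
```

```text
pics
{'fx': 519.8692814806816, 'fy': 519.8692814806816, 'cx': 277.9775759900462, 'cy': 206.81374025389104, 'xyz': array([ 0.251, -0.039,  1.454]), 'orientation': array([-0.702,  0.708, -0.05 ,  0.055])} {'fx': 453.3777625336199, 'fy': 453.3777625336199, 'cx': 283.60743392754085, 'cy': 210.4653515669545, 'xyz': array([ 1.024, -0.607,  0.879]), 'orientation': array([ 0.858,  0.348, -0.139, -0.352])} {'fx': 297.33882137540763, 'fy': 297.33882137540763, 'cx': 280.92312282134816, 'cy': 203.0983009763975, 'T_tool_cam': array([[-0.001, -0.957, -0.291,  0.081],
       [ 1.   , -0.001, -0.001,  0.001],
       [ 0.001, -0.291,  0.957, -0.163],
       [ 0.   ,  0.   ,  0.   ,  1.   ]])}
stand top [331. 284. 444. 346.] 0.87
stand top [252. 172. 332. 212.] 0.62
stand scene [245. 203. 329. 278.] 0.79
stand scene [356. 145. 365. 161.] 0.41
socket top [255. 171. 328. 210.] 0.82
socket top [332. 284. 442. 348.] 0.8
socket top [372. 201. 391. 219.] 0.4
socket scene [247. 204. 321. 278.] 0.88
socket scene [ 61. 169. 180. 271.] 0.61
pin_block scene [347. 156. 370. 176.] 0.82
pin scene [361. 145. 367. 163.] 0.53
spool_orange top [375. 126. 392. 142.] 0.71
spool_orange top [366. 152. 382. 171.] 0.53
spool_orange top [393. 157. 406. 169.] 0.47
spool_orange scene [239. 330. 258. 363.] 0.72
spool_orange scene [227. 298. 244. 327.] 0.67
{'time': 0.7, 'q': array([ 0.96 ,  0.527,  1.433, -0.   ,  1.181, -0.179]), 'joint_velocities': array([-0.002, -0.001, -0.002,  0.001, -0.002,  0.001]), 'joint_torque': array([ -0.   , -43.986, -17.695,   0.063,   0.051,  -0.   ]), 'position': array([0.262, 0.568, 0.223]), 'tool_rot': array([0.214, 0.977, 0.   , 0.   ]), 'ft_force': array([ 0.343, -0.032,  0.723]), 'moment': array([-0.026, -0.087,  0.001]), 'grip_force': 0.0, 'grip_width': 0.08708185375352284}
```

View pics/top.png

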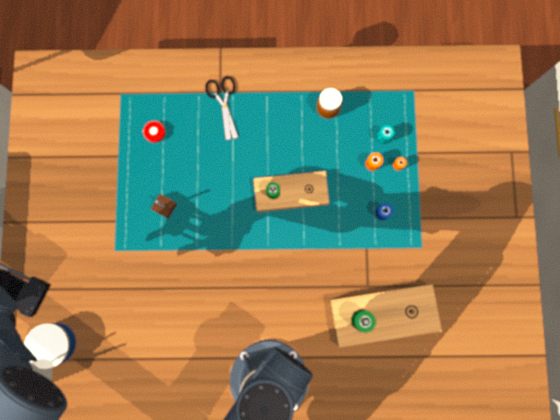

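View pics/scene.png

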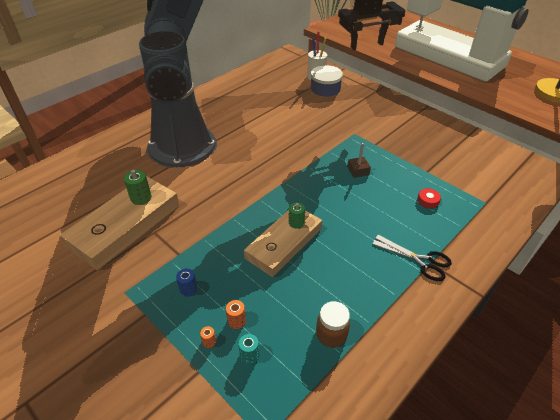

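The top view shows two stands. The one on the mat, around (291,190), is about 75 px or 0.2 m long, which is the given size. The other, at (386,315), is too large. The pin block is at (163,205).

Candidates for the orange spool in the top view are the large orange at (375,160), the small orange at (400,162), the turquoise at (387,132) and the blue at (385,211). I choose the one at (375,160).

```bash
python3 - <<'E'
from h import *
np.set_printoptions(precision=4,suppress=True)
im=cv2.imread('pics/top.png'); a=cv2.resize(im[110:230,340:440],None,fx=4,fy=4,interpolation=2); b=cv2.resize(im[160:235,130:210],None,fx=4,fy=4,interpolation=2)
c=cv2.resize(im[160:220,245:340],None,fx=4,fy=4,interpolation=2)
out=np.zeros((560,800,3),np.uint8); out[:480,:400]=a; out[:300,410:730]=b; out[310:550,410:790]=c; cv2.imwrite('pics/crop.png',out)
print('orange',px2w('top',375,160,.055),'small',px2w('top',400,162,.04),'blue',px2w('top',385,211,.055))
print('block',px2w('top',163,205,.03),'socket',px2w('top',309,188.5,.034),'fix',px2w('top',273,190,.089))
for k in [(253,177),(327,170),(330,206),(256,211)]: print(px2w('top',*k,.034))
for k in [(360,166),(366,145)]: print('scene block/pintop',px2w('scene',*k,.03 if k[0]==360 else .102), w2px('scene',px2w('top',163,205,.03)))
print('sock scene',px2w('scene',271,247,.034),'or scene',px2w('scene',236,306,.055),px2w('scene',208,332,.04))
E
```

```text
orange [ 0.5899 -0.2982  0.055 ] small [ 0.5871 -0.3702  0.04  ] blue [ 0.4478 -0.3201  0.055 ]
block [0.4743 0.2897 0.03  ] socket [ 0.5159 -0.1162  0.034 ] fix [ 0.5026 -0.0171  0.089 ]
[0.5501 0.0393 0.034 ]
[ 0.5678 -0.1673  0.034 ]
[ 0.4662 -0.1733  0.034 ]
[0.4543 0.0312 0.034 ]
scene block/pintop [0.4835 0.2818 0.03  ] (np.float64(359.1190851325889), np.float64(163.33082939861754))
scene block/pintop [0.4858 0.2913 0.102 ] (np.float64(359.1190851325889), np.float64(163.33082939861754))
sock scene [ 0.517  -0.1169  0.034 ] or scene [ 0.591  -0.2946  0.055 ] [ 0.5882 -0.3702  0.04  ]
```

View pics/crop.png

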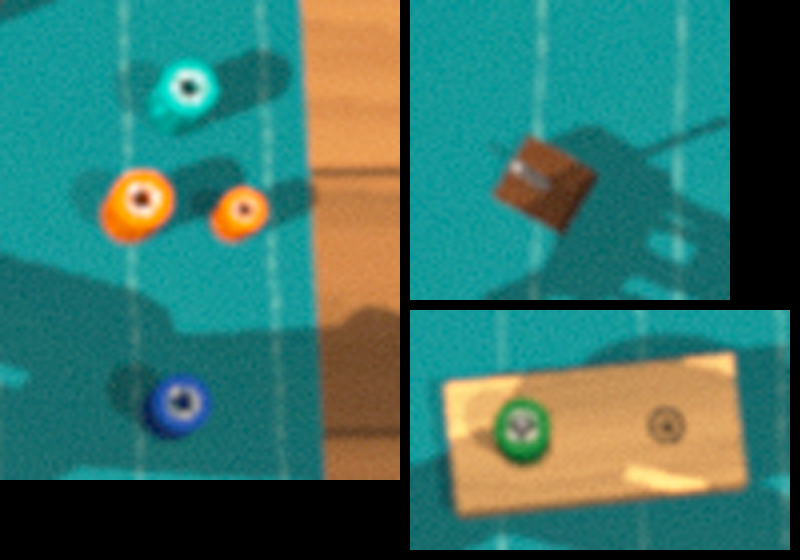

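The crop confirms the choice: the larger orange spool is at (375,159.5) in the top view, with the smaller one at (400.7,162). The socket ring is at (309,189) and the pin tip at about (156,201.5). I'll move above the pin, turning so that tool y points along world x.

```bash
python3 -m jog '{"dp":[[-20,-10,0],[-50,-25,0],[-90,-45,0],[-130,-65,0],[-170,-85,0],[-210,-105,0],[-250,-125,0],[-285,-143,0],[-319,-159,0],[-319,-159,0],[-319,-159,0],[-319,-159,0]],"delta_rot":[[0,0,0.1],[0,0,0.25],[0,0,0.4],[0,0,0.55],[0,0,0.7],[0,0,0.85],[0,0,1.0],[0,0,1.14],[0,0,1.14],[0,0,1.14],[0,0,1.14],[0,0,1.14]],"gripper":[0,0,0,0,0,0,0,0,0,0,0,0]}' 20
python3 - <<'E'
from h import *
np.set_printoptions(precision=4,suppress=True)
print(px2w('top',156,201.5,.102),px2w('top',163.7,205.5,.03))
save('wrist','w1.png'); o=robot.get_obs();print(o['position'],o['tool_rot'],o['grip_width'],o['time'])
for n in ['pin','pin_block','pin_top']: print(n,robot.search_frame(n,'wrist')[:2])
for z in (.03,.102): print(w2px('wrist',[.482,.288,z]))
E
```

```text
time: 1.9
position: [0.4839, 0.2903, 0.2225]
tool_rot: [0.707, 0.707, -0.0, -0.0]
ft_force: [0.1, -0.6, -0.4]
grip_width: 0.0435
grip_force: 0.0
[0.4725 0.2918 0.102 ] [0.4728 0.2877 0.03  ]
[0.4837 0.2906 0.2225] [ 0.707   0.7073 -0.0002 -0.0003] 0.04341584109901391 1.95
pin []
pin_block [{'rect': [245.8, 152.3, 300.6, 207.3], 'score': 0.66}]
pin_top [{'rect': [265.8, 181.0, 274.8, 205.5], 'score': 0.67}]
(np.float64(280.1718223115824), np.float64(183.99516317731542))
(np.float64(279.9148059866689), np.float64(200.7094448939374))
```

View pics/w1.png

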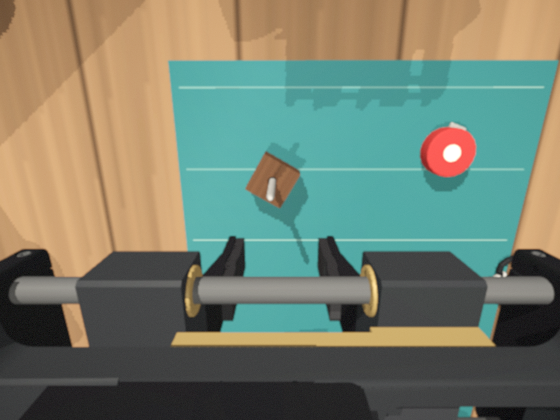

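The wrist view shows the pin block centred at about (273,180). The pin rises from about (273,180) towards (270,198), slightly left of the view's centre. I'll zoom in numerically.

```bash
python3 - <<'E'
from h import *
np.set_printoptions(precision=4,suppress=True)
im=cv2.imread('pics/w1.png'); g=im[165:215,245:305].astype(int)
bright=(g.min(2)>120)
ys,xs=np.nonzero(bright)
for y in np.unique(ys): print(y+165,xs[ys==y].min()+245,xs[ys==y].max()+245)
hsv=cv2.cvtColor(im,cv2.COLOR_BGR2HSV); 
m=np.zeros(im.shape[:2],np.uint8); sub=hsv[145:215,235:310]; m[145:215,235:310]=(((sub[...,0]<20)|(sub[...,0]>165))&(sub[...,1]>60)).astype(np.uint8)
c=max(cv2.findContours(m,0,1)[0],key=cv2.contourArea); r=cv2.minAreaRect(c); print(r)
print('block c',px2w('wrist',*r[0],.03))
for u,v in [(270.5,197),(270.5,199)]: print(px2w('wrist',u,v,.102))
E
```

```text
168 245 304
169 245 304
170 245 304
171 254 254
173 253 253
178 270 273
179 270 274
180 249 274
181 269 274
182 248 274
183 269 274
184 268 274
185 268 274
186 246 274
187 268 274
188 245 274
189 245 274
190 247 274
191 248 274
192 250 273
193 267 273
194 266 273
195 266 273
196 266 273
197 266 273
198 267 273
199 267 272
200 268 272
((272.6919860839844, 180.03384399414062), (40.8106689453125, 42.14326477050781), 29.981639862060547)
block c [0.4729 0.293  0.03  ]
[0.4727 0.2918 0.102 ]
[0.4727 0.2898 0.102 ]
```

```bash
python3 -m jog '{"dp":[[1.8,-11.2,15],[1.8,-11.2,45],[1.8,-11.2,85],[1.8,-11.2,125],[1.8,-11.2,155],[1.8,-11.2,175],[1.8,-11.2,175],[1.8,-11.2,175],[1.8,-11.2,175],[1.8,-11.2,175],[1.8,-11.2,175],[1.8,-11.2,175]],"gripper":[0,0,0,0,0,0,0,-0.5,-1,-1,-1,-1]}' 30
python3 -m jog '{"dp":[[0,0,0],[0,0,0],[0,0,0],[0,0,-8],[0,0,-20],[0,0,-40],[0,0,-65],[0,0,-90],[0,0,-105],[0,0,-110],[0,0,-110],[0,0,-110]],"gripper":[-1,-1,-1,-1,-1,-1,-1,-1,-1,-1,-1,-1]}'
```

```text
$: bad value
$: bad value
```

```bash
python3 -m jog '{"dp":[[1.8,-11.2,15],[1.8,-11.2,45],[1.8,-11.2,85],[1.8,-11.2,125],[1.8,-11.2,155],[1.8,-11.2,175],[1.8,-11.2,175],[1.8,-11.2,175],[1.8,-11.2,175],[1.8,-11.2,175],[1.8,-11.2,175],[1.8,-11.2,175]],"delta_rot":[[0,0,0],[0,0,0],[0,0,0],[0,0,0],[0,0,0],[0,0,0],[0,0,0],[0,0,0],[0,0,0],[0,0,0],[0,0,0],[0,0,0]],"gripper":[0,0,0,0,0,0,0,-0.5,-1,-1,-1,-1]}' 30
```

```text
time: 3.3
position: [0.4739, 0.2917, 0.0484]
tool_rot: [0.707, 0.707, 0.001, 0.0]
ft_force: [-0.8, -0.4, 1.1]
grip_width: 0.0113
grip_force: 0.0
```

```bash
python3 -m jog '{"dp":[[0,0,0],[0,0,0],[0,0,0],[0,0,-8],[0,0,-20],[0,0,-40],[0,0,-65],[0,0,-90],[0,0,-105],[0,0,-110],[0,0,-110],[0,0,-110]],"delta_rot":[[0,0,0],[0,0,0],[0,0,0],[0,0,0],[0,0,0],[0,0,0],[0,0,0],[0,0,0],[0,0,0],[0,0,0],[0,0,0],[0,0,0]],"gripper":[-1,-1,-1,-1,-1,-1,-1,-1,-1,-1,-1,-1]}'
python3 - <<'E'
from h import *
o=robot.get_obs();print(o)
save('wrist','w2.png'); save('scene','s2.png'); im=cv2.imread('pics/w2.png');a=cv2.imread('pics/s2.png')
out=np.zeros((420,800,3),np.uint8); out[:, :400]=cv2.resize(im[150:360,180:380],(400,420)); out[:,400:]=cv2.resize(a[60:200,290:424],(400,420),interpolation=2); cv2.imwrite('pics/v2.png',out)
print(w2px('scene',o['position']))
E
```

```text
time: 4.5
position: [0.4729, 0.2913, 0.157]
tool_rot: [0.707, 0.707, -0.001, -0.0]
ft_force: [0.1, 0.3, -0.1]
grip_width: 0.0072
grip_force: 30.0
{'time': 4.5, 'q': array([ 3.50844983e-01,  5.22139889e-01,  1.67220648e+00, -2.71023065e-05,
        9.48566380e-01,  3.51909126e-01]), 'joint_velocities': array([-0.00023292,  0.01336114,  0.00478496,  0.00014466, -0.00062786,
       -0.00102155]), 'joint_torque': array([ 1.94829638e-02, -4.09151745e+01, -1.43671891e+01,  7.00576510e-02,
       -7.43741723e-03,  6.67283311e-04]), 'position': array([0.47291487, 0.29127369, 0.1570402 ]), 'tool_rot': array([ 7.07477171e-01,  7.06735889e-01, -6.03478700e-04, -2.67579574e-04]), 'ft_force': array([ 0.09282358,  0.34593099, -0.09345778]), 'moment': array([-0.03803453,  0.06784887,  0.03498634]), 'grip_force': 29.99991221615346, 'grip_width': 0.007247724810531693}
(np.float64(364.9347508323849), np.float64(126.78544152858547))
```

View pics/v2.png

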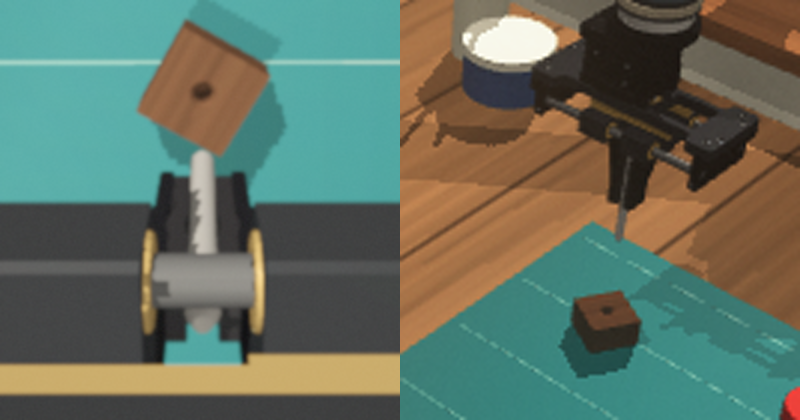

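The left crop shows the pin held between the fingers, with its foot at about wrist pixel (281,226). Below it is the empty block hole at (281,195). The right crop shows the pin hanging straight down. I'll measure the offset and tilt.

```bash
python3 - <<'E'
from h import *
np.set_printoptions(precision=4,suppress=True)
o=robot.get_obs();P=o['position']
print('hole->',px2w('wrist',281,195,.03))
for s in (0.03,0.036,.042,0.0,-.02,-.054): print(s,w2px('wrist',P-[0,0,s]))
im=cv2.imread('pics/w2.png').astype(int)
for y in range(220,262,2):
  print(y,[int(v) for v in im[y,266:298].sum(1)//3])
im=cv2.imread('pics/s2.png').astype(int)
a=w2px('scene',P-[0,0,.042]);b=w2px('scene',P-[0,0,.0]);print(a,b)
for y in range(124,146,1):
  print(y,[int(v) for v in im[y,354:376].sum(1)//3])
E
```

```text
hole-> [0.4718 0.2927 0.03  ]
0.03 (np.float64(282.0528565894389), np.float64(233.81908136785515))
0.036 (np.float64(282.04807929027845), np.float64(230.55126248939314))
0.042 (np.float64(282.0435515708812), np.float64(227.45416380958267))
0.0 (np.float64(282.08132449191754), np.float64(253.29199818270587))
-0.02 (np.float64(282.1059617105785), np.float64(270.1446099933129))
-0.054 (np.float64(282.16476163475625), np.float64(310.36555823810414))
220 [106, 106, 107, 105, 108, 106, 109, 111, 112, 114, 112, 112, 110, 107, 107, 102, 104, 102, 106, 105, 105, 105, 104, 103, 106, 104, 105, 108, 109, 112, 108, 104]
222 [106, 107, 105, 106, 106, 107, 105, 106, 107, 106, 109, 108, 110, 110, 106, 104, 103, 103, 104, 104, 104, 102, 104, 105, 106, 106, 106, 109, 113, 109, 104, 106]
224 [107, 106, 106, 106, 106, 107, 106, 104, 106, 106, 105, 106, 108, 118, 128, 128, 121, 113, 107, 105, 102, 102, 104, 106, 108, 108, 111, 109, 106, 105, 106, 104]
226 [106, 106, 108, 107, 105, 106, 106, 107, 104, 106, 116, 142, 167, 184, 192, 191, 182, 167, 148, 124, 112, 109, 108, 107, 109, 111, 109, 104, 105, 104, 
[... 4428 characters left out ...]
26, 128, 126]
140 [129, 110, 109, 108, 107, 109, 107, 108, 98, 92, 107, 108, 111, 118, 128, 127, 127, 127, 127, 127, 128, 126]
141 [105, 123, 132, 111, 106, 108, 107, 109, 109, 108, 108, 109, 109, 109, 110, 120, 127, 126, 127, 127, 126, 126]
142 [108, 106, 129, 153, 135, 111, 108, 108, 109, 107, 108, 108, 109, 109, 109, 109, 112, 119, 125, 126, 126, 126]
143 [106, 108, 106, 108, 129, 132, 112, 108, 109, 108, 109, 109, 109, 109, 108, 109, 110, 110, 112, 119, 126, 108]
144 [106, 109, 107, 108, 108, 107, 128, 132, 110, 108, 108, 110, 109, 108, 110, 110, 108, 110, 109, 109, 105, 80]
145 [107, 107, 107, 107, 107, 108, 107, 109, 129, 111, 109, 109, 109, 109, 110, 109, 108, 110, 110, 110, 111, 109]
```

```bash
python3 -m jog '{"dp":[[-5,0.5,-12],[-20,2,-30],[-55,6,-40],[-100,11,-40],[-145,15.5,-40],[-190,20,-40],[-235,25,-40],[-280,30,-40],[-325,35,-40],[-365,39,-40],[-395,42,-40],[-408,43.6,-40]],"delta_rot":[[0,0,0],[0,0,0],[0,0,0],[0,0,0],[0,0,0],[0,0,0],[0,0,0],[0,0,0],[0,0,0],[0,0,0],[0,0,0],[0,0,0]],"gripper":[-1,-1,-1,-1,-1,-1,-1,-1,-1,-1,-1,-1]}'
python3 -m jog '{"dp":[[0,0,0],[0,0,0],[0,0,0]],"delta_rot":[[0,0,0],[0,0,0],[0,0,0]],"gripper":[-1,-1,-1]}'
python3 - <<'E'
from h import *
np.set_printoptions(precision=4,suppress=True)
o=robot.get_obs();P=o['position'];print(P,o['tool_rot'])
save('wrist','w3.png'); print(robot.search_frame('socket','wrist')[:3])
print(w2px('wrist',[.5165,-.1165,.034]),w2px('wrist',P-[0,0,.042]))
im=cv2.imread('pics/w3.png');cv2.imwrite('pics/v3.png',cv2.resize(im[130:270,200:360],(800,600*140*800//160//600),interpolation=2)[:600])
E
```

```text
time: 5.8
position: [0.5171, -0.1197, 0.1979]
tool_rot: [0.709, 0.706, -0.0, 0.001]
ft_force: [0.3, 0.3, -0.8]
grip_width: 0.007
grip_force: 30.0
time: 6.1
position: [0.5162, -0.1147, 0.1975]
tool_rot: [0.707, 0.707, -0.0, -0.001]
ft_force: [0.5, 0.4, -0.6]
grip_width: 0.0073
grip_force: 30.0
[ 0.5162 -0.1147  0.1975] [ 0.7068  0.7074 -0.     -0.0007]
[{'rect': [0.0, 224.9, 91.2, 347.0], 'score': 0.86}, {'rect': [221.7, 35.3, 319.6, 234.3], 'score': 0.75}]
(np.float64(281.8606426249363), np.float64(189.07864106453337)) (np.float64(281.63665168838764), np.float64(227.32987638562864))
```

View pics/v3.png

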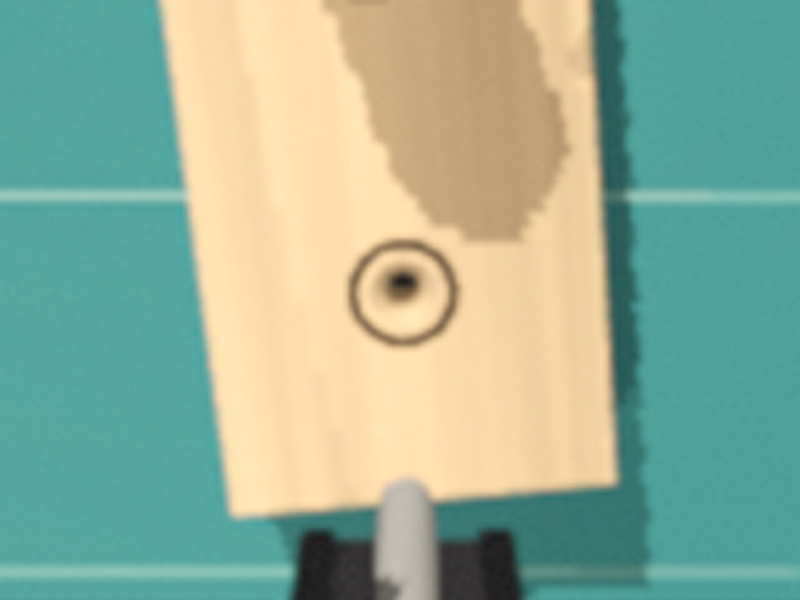

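The ring centre is at wrist pixel (280.3,188.2) and the pin foot at about (281,228). Working out the offset.

```bash
python3 - <<'E'
from h import *
np.set_printoptions(precision=4,suppress=True)
print(px2w('wrist',280.3,188.2,.034))
for i in range(3):print(robot.get_obs()['position'])
E
```

```text
[ 0.5147 -0.1155  0.034 ]
[ 0.5164 -0.1149  0.1976]
[ 0.5164 -0.1149  0.1976]
[ 0.5164 -0.1149  0.1976]
```

```bash
python3 -m jog '{"dp":[[-1.2,0,10],[-1.2,0,30],[-1.2,0,55],[-1.2,0,80],[-1.2,0,98],[-1.2,0,106],[-1.2,0,110],[-1.2,0,113],[-1.2,0,116],[-1.2,0,119],[-1.2,0,122],[-1.2,0,122]],"delta_rot":[[0,0,0],[0,0,0],[0,0,0],[0,0,0],[0,0,0],[0,0,0],[0,0,0],[0,0,0],[0,0,0],[0,0,0],[0,0,0],[0,0,0]],"gripper":[-1,-1,-1,-1,-1,-1,-1,-1,-1,-1,-1,-1]}'
python3 - <<'E'
from h import *
o=robot.get_obs();print(o['ft_force'],o['moment'],o['position'])
E
```

```text
time: 7.4
position: [0.5171, -0.1179, 0.076]
tool_rot: [0.707, 0.707, 0.0, 0.001]
ft_force: [-0.5, -0.6, 2.6]
grip_width: 0.0072
grip_force: 30.0
[-0.48948073 -0.64953848  2.63861126] [-0.01988227  0.10218392 -0.0140538 ] [ 0.51709364 -0.11788632  0.07596035]
```

```bash
python3 -m jog '{"dp":[[0,0,2],[0,0,4],[0,0,6],[0,0,8],[0,0,10],[0,0,12]],"delta_rot":[[0,0,0],[0,0,0],[0,0,0],[0,0,0],[0,0,0],[0,0,0]],"gripper":[-1,-1,-1,-1,-1,-1]}'
```

```text
time: 8.0
position: [0.5177, -0.1188, 0.0691]
tool_rot: [0.707, 0.707, 0.0, 0.002]
ft_force: [-8.7, 0.3, 40.8]
grip_width: 0.007
grip_force: 30.0
```

```bash
python3 -m jog '{"dp":[[0,0,-5],[0,0,-15],[0,0,-20],[0,0,-20],[0,0,-20]],"delta_rot":[[0,0,0],[0,0,0],[0,0,0],[0,0,0],[0,0,0]],"gripper":[-1,-1,-1,-1,-1]}'
python3 - <<'E'
from h import *
np.set_printoptions(precision=4,suppress=True)
o=robot.get_obs();P=o['position'];print(P,o['tool_rot'],o['ft_force'])
im=save('wrist','w4.png'); save('scene','s4.png');a=cv2.imread('pics/s4.png')
print([w2px('wrist',P-[0,0,s]) for s in (.03,.036,.042)],w2px('wrist',[.516,-.1165,.034]))
im=cv2.imread('pics/w4.png');out=np.zeros((500,800,3),np.uint8);out[:,:400]=cv2.resize(im[160:260,240:320],(400,500),interpolation=2);out[:,400:]=cv2.resize(a[170:270,235:315],(400,500),interpolation=2);cv2.imwrite('pics/v4.png',out)
E
```

```text
time: 8.5
position: [0.5166, -0.1176, 0.0832]
tool_rot: [0.707, 0.707, -0.0, -0.0]
ft_force: [0.4, -0.4, -1.3]
grip_width: 0.0072
grip_force: 30.0
[ 0.5166 -0.1176  0.0832] [ 0.7075  0.7067 -0.0001 -0.0002] [ 0.4147 -0.3841 -1.3268]
[(np.float64(282.32463760624427), np.float64(234.1761715627723)), (np.float64(282.3042014201097), np.float64(230.90526789325995)), (np.float64(282.2848343973042), np.float64(227.80548863187565))] (np.float64(281.49439109451623), np.float64(222.862664087891))
```

View pics/v4.png

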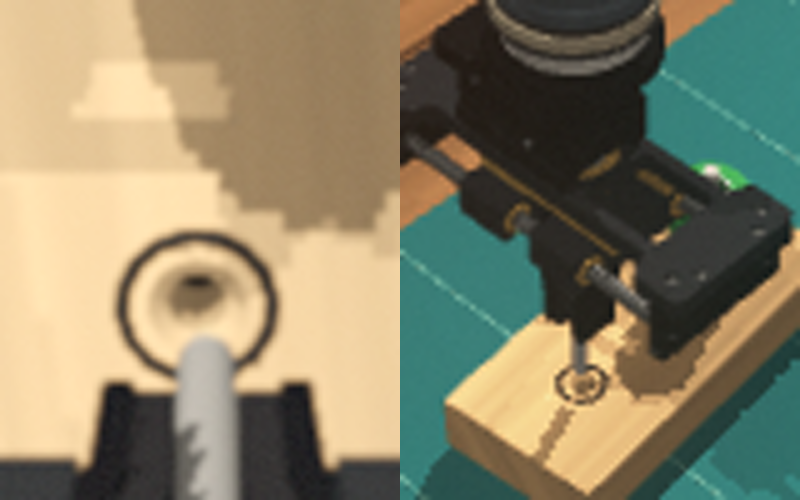

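The left crop shows the foot, at wrist pixel (281,230), to the right of and below the ring centre at (279.0,220.6). The pin is offset from the socket and must have hit the countersink. I'll compute the relative offset from both cameras.

```bash
python3 - <<'E'
from h import *
np.set_printoptions(precision=4,suppress=True)
print('ring w',px2w('wrist',279.0,220.6,.034),'ring s',px2w('scene',270.9,246.6,.034))
for zf in (.041,.043,.046): print(zf,'foot w',px2w('wrist',281,229.5,zf),'foot s',px2w('scene',270.6,243.2,zf))
im=cv2.imread('pics/w4.png').astype(int)
for y in range(222,240): print(y,[int(v) for v in im[y,268:296].sum(1)//3])
im=cv2.imread('pics/s4.png').astype(int)
for y in range(234,254): print(y,[int(v) for v in im[y,258:284].sum(1)//3])
E
```

```text
ring w [ 0.5141 -0.1147  0.034 ] ring s [ 0.5159 -0.1162  0.034 ]
0.041 foot w [ 0.5156 -0.1191  0.041 ] foot s [ 0.5121 -0.1132  0.041 ]
0.043 foot w [ 0.5156 -0.1183  0.043 ] foot s [ 0.5133 -0.1144  0.043 ]
0.046 foot w [ 0.5156 -0.1171  0.046 ] foot s [ 0.5151 -0.1162  0.046 ]
222 [219, 205, 190, 186, 188, 178, 156, 131, 135, 141, 131, 125, 142, 157, 172, 181, 191, 205, 210, 207, 204, 207, 212, 208, 174, 104, 63, 123]
223 [219, 211, 198, 191, 195, 192, 178, 161, 162, 169, 164, 161, 173, 184, 188, 193, 205, 212, 214, 210, 207, 210, 213, 206, 172, 97, 69, 134]
224 [219, 215, 204, 197, 198, 201, 196, 188, 185, 184, 184, 185, 191, 196, 201, 208, 217, 219, 216, 212, 210, 211, 212, 201, 161, 90, 78, 144]
225 [219, 220, 213, 203, 202, 205, 207, 207, 205, 203, 201, 202, 206, 212, 215, 220, 222, 220, 218, 215, 212, 212, 209, 188, 137, 72, 87, 157]
226 [218, 220, 218, 211, 207, 209, 212, 215, 217, 218, 214, 212, 212, 216, 217, 220, 221, 221, 219, 216, 214, 213, 202, 167, 105, 61, 105, 170]
227 [208, 219, 220, 217, 212, 212, 213, 217, 219, 217, 211, 204, 201, 200, 203, 206, 211, 217, 218, 2
[... 3638 characters left out ...]
, 190, 187, 185, 109, 89, 91]
249 [197, 195, 195, 196, 199, 201, 213, 205, 202, 134, 66, 158, 158, 152, 112, 116, 81, 146, 187, 190, 189, 186, 186, 160, 101, 151]
250 [196, 195, 196, 198, 203, 204, 203, 202, 201, 200, 169, 162, 92, 79, 115, 108, 185, 191, 190, 189, 186, 187, 185, 159, 157, 159]
251 [195, 197, 198, 203, 204, 203, 201, 201, 200, 146, 194, 195, 193, 193, 191, 191, 190, 191, 188, 187, 188, 184, 184, 184, 185, 188]
252 [198, 199, 201, 204, 203, 203, 201, 201, 147, 134, 130, 130, 189, 191, 190, 191, 190, 190, 188, 187, 185, 183, 183, 186, 188, 188]
253 [198, 203, 203, 203, 203, 202, 202, 200, 141, 132, 128, 189, 190, 191, 192, 190, 189, 188, 187, 184, 184, 183, 185, 189, 188, 185]
```

Both cameras agree: the foot is about 34 mm below the TCP, because the pin slid 8 mm in the grip. It sits about (+1.2,-1.9) mm off the socket in x and y. I'll correct that and grip harder.

```bash
python3 -m jog '{"dp":[[1.9,-1.2,0],[1.9,-1.2,0],[1.9,-1.2,4],[1.9,-1.2,8],[1.9,-1.2,12],[1.9,-1.2,15],[1.9,-1.2,18],[1.9,-1.2,20],[1.9,-1.2,22],[1.9,-1.2,23]],"delta_rot":[[0,0,0],[0,0,0],[0,0,0],[0,0,0],[0,0,0],[0,0,0],[0,0,0],[0,0,0],[0,0,0],[0,0,0]],"gripper":[-1,-1,-1,-1,-1,-1,-1,-1,-1,-1]}' 50
```

```text
time: 9.6
position: [0.5155, -0.1158, 0.0604]
tool_rot: [0.707, 0.707, -0.0, -0.0]
ft_force: [-0.5, 0.0, -0.4]
grip_width: 0.007
grip_force: 50.0
```

No contact force with the foot about 8 mm into the hole. Continuing down.

```bash
python3 -m jog '{"dp":[[0,0,2],[0,0,4],[0,0,6],[0,0,8],[0,0,10],[0,0,12],[0,0,14],[0,0,16],[0,0,17]],"delta_rot":[[0,0,0],[0,0,0],[0,0,0],[0,0,0],[0,0,0],[0,0,0],[0,0,0],[0,0,0],[0,0,0]],"gripper":[-1,-1,-1,-1,-1,-1,-1,-1,-1]}'
```

```text
time: 10.5
position: [0.5155, -0.1158, 0.0433]
tool_rot: [0.707, 0.707, -0.0, -0.0]
ft_force: [1.0, 0.4, 0.5]
grip_width: 0.0066
grip_force: 50.0
```

```bash
python3 -m jog '{"dp":[[0,0,1],[0,0,2],[0,0,3],[0,0,4],[0,0,4]],"delta_rot":[[0,0,0],[0,0,0],[0,0,0],[0,0,0],[0,0,0]],"gripper":[-1,-1,-1,-1,-1]}'
```

```text
time: 11.0
position: [0.5157, -0.1159, 0.0423]
tool_rot: [0.707, 0.707, 0.0, 0.001]
ft_force: [-4.5, 2.2, 22.1]
grip_width: 0.0068
grip_force: 50.0
```

```bash
python3 -m jog '{"dp":[[0,0,-3],[0,0,-3],[0,0,-3],[0,0,-3],[0,0,-10],[0,0,-30],[0,0,-60],[0,0,-95],[0,0,-130],[0,0,-155],[0,0,-160],[0,0,-160]],"delta_rot":[[0,0,0],[0,0,0],[0,0,0],[0,0,0],[0,0,0],[0,0,0],[0,0,0],[0,0,0],[0,0,0],[0,0,0],[0,0,0],[0,0,0]],"gripper":[-1,0,0,0,0,0,0,0,0,0,0,0]}'
python3 - <<'E'
from h import *
np.set_printoptions(precision=4,suppress=True)
o=robot.get_obs();print(o['position'])
im=save('wrist','w5.png')
print([w2px('wrist',[.5158,-.116,z]) for z in (.034,.102,.107)])
save('scene','s5.png');a=cv2.imread('pics/s5.png');print([w2px('scene',[.5158,-.116,z]) for z in (.034,.102,.11)])
im=cv2.imread('pics/w5.png');out=np.zeros((500,800,3),np.uint8);out[:,:400]=cv2.resize(im[140:240,240:320],(400,500),interpolation=2);out[:,400:]=cv2.resize(a[170:270,235:315],(400,500),interpolation=2);cv2.imwrite('pics/v5.png',out)
E
```

```text
time: 12.2
position: [0.5158, -0.1159, 0.2003]
tool_rot: [0.707, 0.707, 0.0, 0.001]
ft_force: [-0.4, -0.2, 0.1]
grip_width: 0.0438
grip_force: 0.0
[ 0.5158 -0.1159  0.2003]
[(np.float64(282.50770546985245), np.float64(187.68624834402686)), (np.float64(282.75749691033604), np.float64(205.67318335210072)), (np.float64(282.7806554338204), np.float64(207.34077795017916))]
[(np.float64(270.92148938441954), np.float64(246.51941938735632)), (np.float64(270.5335659930562), np.float64(227.60870793822983)), (np.float64(270.48555395292374), np.float64(225.2681895337128))]
```

View pics/v5.png

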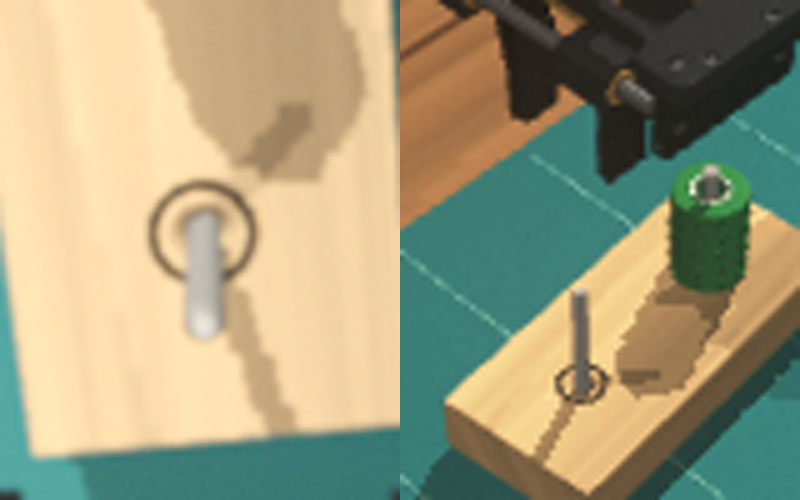

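The pin stands upright and centred in the ring. Its top in the scene view is at (270.5,228), matching the height of 102 mm. Next is the orange spool.

```bash
python3 -m jog '{"dp":[[-15,6,0],[-40,16.5,0],[-70,29,0],[-100,41,0],[-130,54,0],[-155,64,0],[-172,71,0],[-180,74.5,0],[-180,74.5,0],[-180,74.5,0],[-180,74.5,0]],"delta_rot":[[0,0,0],[0,0,0],[0,0,0],[0,0,0],[0,0,0],[0,0,0],[0,0,0],[0,0,0],[0,0,0],[0,0,0],[0,0,0]],"gripper":[0.4,0.4,0.4,0.4,0.4,0.4,0.4,0.4,0.4,0.4,0.4]}' 15
python3 - <<'E'
from h import *
np.set_printoptions(precision=4,suppress=True)
o=robot.get_obs();print(o['position'],o['time'])
save('wrist','w6.png'); im=cv2.imread('pics/w6.png'); print(w2px('wrist',[.59,-.296,.055]))
for r in robot.search_frame('spool_orange','wrist'): print(r)
hsv=cv2.cvtColor(im,cv2.COLOR_BGR2HSV); m=((hsv[...,0]<18)&(hsv[...,0]>5)&(hsv[...,1]>190)&(hsv[...,2]>120)).astype(np.uint8)
for c in cv2.findContours(m,0,1)[0]:
  if cv2.contourArea(c)>150: print(cv2.boundingRect(c),cv2.contourArea(c),cv2.minEnclosingCircle(c))
cv2.imwrite('pics/v6.png',im)
E
```

```text
time: 13.4
position: [0.5893, -0.2947, 0.1992]
tool_rot: [0.707, 0.707, -0.0, -0.001]
ft_force: [0.4, 0.2, 0.2]
grip_width: 0.0609
grip_force: 0.0
[ 0.5893 -0.2947  0.1992] 13.4
(np.float64(282.3255713692046), np.float64(193.19256699147147))
{'rect': [267.3, 226.5, 288.8, 263.4], 'score': 0.92}
{'rect': [266.2, 172.0, 299.9, 214.8], 'score': 0.9}
{'rect': [329.7, 196.8, 371.8, 242.3], 'score': 0.72}
```

View pics/v6.png

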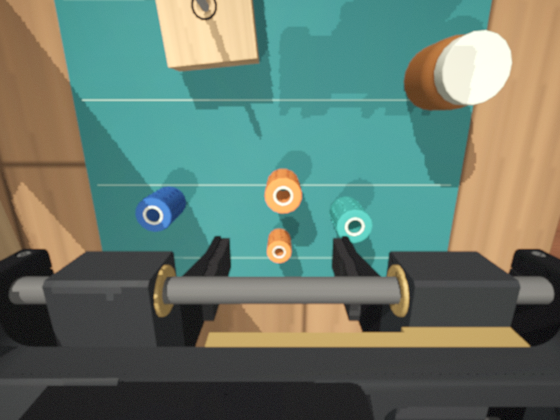

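The larger orange spool's bore is at about (283,196). The small orange is at (279,250) and the turquoise at (354,226), both clear of the fingers.

```bash
python3 - <<'E'
from h import *
np.set_printoptions(precision=4,suppress=True)
im=cv2.imread('pics/w6.png'); hsv=cv2.cvtColor(im,cv2.COLOR_BGR2HSV).astype(int)
s=hsv[180:212,268:300]; w=(s[...,1]<90)&(s[...,2]>150); ys,xs=np.nonzero(w); print(len(xs),xs.min()+268,xs.max()+268,ys.min()+180,ys.max()+180,xs.mean()+268,ys.mean()+180)
u,v=(xs.min()+xs.max())/2+268,(ys.min()+ys.max())/2+180
print(u,v,px2w('wrist',u,v,.055),robot.get_obs()['position'])
E
```

```text
216 268 298 186 211 282.13425925925924 196.5
283.0 198.5 [ 0.5909 -0.3021  0.055 ] [ 0.5896 -0.2948  0.1996]
```

```bash
python3 -m jog '{"dp":[[-3.7,1.5,15],[-3.7,1.5,45],[-3.7,1.5,85],[-3.7,1.5,125],[-3.7,1.5,155],[-3.7,1.5,175],[-3.7,1.5,181],[-3.7,1.5,181],[-3.7,1.5,181],[-3.7,1.5,181],[-3.7,1.5,181],[-3.7,1.5,181]],"delta_rot":[[0,0,0],[0,0,0],[0,0,0],[0,0,0],[0,0,0],[0,0,0],[0,0,0],[0,0,0],[0,0,0],[0,0,0],[0,0,0],[0,0,0]],"gripper":[0.4,0.4,0.4,0.4,0.4,0.4,0.4,0,-0.15,-0.3,-0.3,-0.3]}' 15
python3 -m jog '{"dp":[[0,0,0],[0,0,-6],[0,0,-20],[0,0,-45],[0,0,-75],[0,0,-105],[0,0,-130],[0,0,-140],[0,0,-140],[0,0,-140]],"delta_rot":[[0,0,0],[0,0,0],[0,0,0],[0,0,0],[0,0,0],[0,0,0],[0,0,0],[0,0,0],[0,0,0],[0,0,0]],"gripper":[-0.3,-0.3,-0.3,-0.3,-0.3,-0.3,-0.3,-0.3,-0.3,-0.3]}'
python3 - <<'E'
from h import *
np.set_printoptions(precision=4,suppress=True)
o=robot.get_obs();P=o['position'];print(P)
save('wrist','w7.png'); 
for s in (-.055+.016,-.055+.019): print(w2px('wrist',P-[0,0,s]))
print(robot.search_frame('spool_orange','wrist'))
im=cv2.imread('pics/w7.png'); cv2.imwrite('pics/v7.png',cv2.resize(im[210:330,200:360],(800,600),interpolation=2))
E
```

```text
time: 14.7
position: [0.5921, -0.3002, 0.0201]
tool_rot: [0.707, 0.707, 0.0, 0.001]
ft_force: [-0.9, 0.5, 3.5]
grip_width: 0.039
grip_force: 15.0
time: 15.7
position: [0.5906, -0.2991, 0.1577]
tool_rot: [0.707, 0.707, -0.0, -0.001]
ft_force: [-0.4, 0.2, -0.9]
grip_width: 0.0396
grip_force: 15.0
[ 0.5906 -0.2991  0.1577]
(np.float64(282.7017358614837), np.float64(291.37182805062133))
(np.float64(282.6879647001456), np.float64(287.82344275206526))
[{'rect': [239.6, 209.4, 320.1, 317.3], 'score': 0.9}, {'rect': [336.3, 201.9, 383.4, 253.6], 'score': 0.85}]
```

View pics/v7.png

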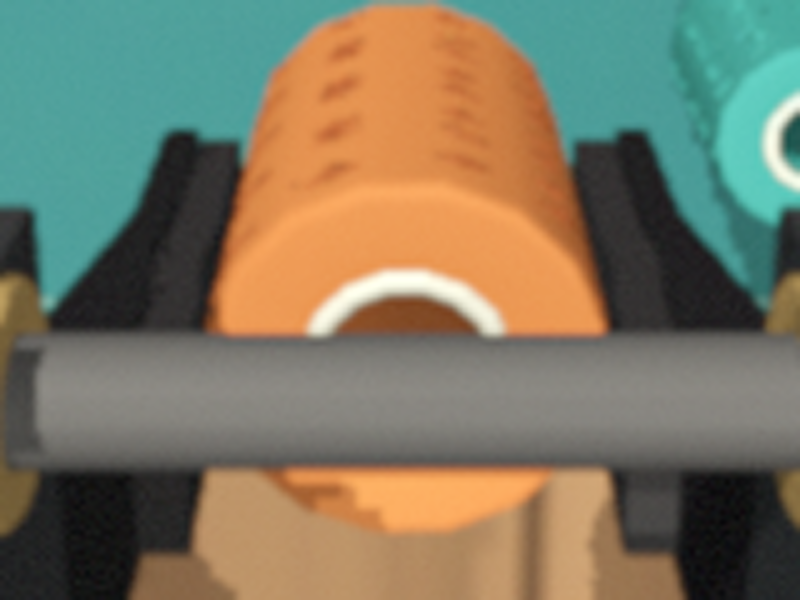

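The view shows the spool held upright by the fingers. Its top disc spans rows 246.6 to 316 around column 282. I'll fit its offset along y in the hand.

```bash
python3 - <<'E'
from h import *
np.set_printoptions(precision=4,suppress=True)
P=robot.get_obs()['position']
for off in (0,.002,.004,.006):
  r=lambda y,s: round(w2px('wrist',P+[0,y+off,-s])[1],1)
  print(off,[ (r(.02,s),r(-.02,s)) for s in (-.036,-.034)],'bottom far',r(.02,.019),r(.02,.021))
E
```

```text
0 [(np.float64(249.2), np.float64(321.2)), (np.float64(247.4), np.float64(318.6))] bottom far 211.8 210.9
0.002 [(np.float64(245.3), np.float64(317.8)), (np.float64(243.5), np.float64(315.3))] bottom far 208.9 207.9
0.004 [(np.float64(241.4), np.float64(314.5)), (np.float64(239.6), np.float64(311.9))] bottom far 205.9 205.0
0.006 [(np.float64(237.4), np.float64(311.1)), (np.float64(235.7), np.float64(308.6))] bottom far 202.9 202.0
```

```bash
python3 -m jog '{"dp":[[12,-5,-6],[35,-14,-10],[62,-25,-10],[92,-38,-10],[122,-50,-10],[148,-61,-10],[167,-69,-10],[178,-73,-10],[182,-75,-10],[182,-75,-10],[182,-75,-10],[182,-75,-10]],"delta_rot":[[0,0,0],[0,0,0],[0,0,0],[0,0,0],[0,0,0],[0,0,0],[0,0,0],[0,0,0],[0,0,0],[0,0,0],[0,0,0],[0,0,0]],"gripper":[-0.3,-0.3,-0.3,-0.3,-0.3,-0.3,-0.3,-0.3,-0.3,-0.3,-0.3,-0.3]}'
python3 -m jog '{"dp":[[0,0,0],[0,0,0],[0,0,0]],"delta_rot":[[0,0,0],[0,0,0],[0,0,0]],"gripper":[-0.3,-0.3,-0.3]}'
python3 - <<'E'
from h import *
np.set_printoptions(precision=4,suppress=True)
a=[]
for i in range(4): robot.camera('scene'); o=robot.get_obs(); a.append(o['position'])
print(np.array(a)); save('scene','s8.png')
im=cv2.imread('pics/s8.png').astype(int)
hsv=cv2.cvtColor(im.astype(np.uint8),cv2.COLOR_BGR2HSV); m=((hsv[...,0]<18)&(hsv[...,0]>4)&(hsv[...,1]>200)).astype(np.uint8); m[:,:240]=0;m[:,300:]=0
for r in robot.search_frame('spool_orange','scene'): print(r)
for r in robot.search_frame('pin','scene'): print(r)
P=a[-1]; print('bottom centre pred',w2px('scene',P+[0,.001,-.019]),'pin top',w2px('scene',[.5157,-.116,.102]))
E
```

```text
time: 17.0
position: [0.5171, -0.1185, 0.1685]
tool_rot: [0.708, 0.706, 0.0, 0.0]
ft_force: [0.9, -0.2, -1.2]
grip_width: 0.0389
grip_force: 15.0
time: 17.3
position: [0.5166, -0.1178, 0.1685]
tool_rot: [0.708, 0.707, -0.0, -0.0]
ft_force: [0.2, 0.3, -0.9]
grip_width: 0.0391
grip_force: 15.0
[[ 0.5165 -0.1177  0.1685]
 [ 0.5165 -0.1177  0.1685]
 [ 0.5165 -0.1176  0.1685]
 [ 0.5165 -0.1175  0.1685]]
{'rect': [235.4, 334.1, 257.4, 363.7], 'score': 0.77}
{'rect': [202.3, 328.9, 217.1, 346.5], 'score': 0.69}
{'rect': [262.3, 193.3, 274.3, 219.6], 'score': 0.53}
{'rect': [271.9, 227.7, 272.2, 245.4], 'score': 0.44}
bottom centre pred (np.float64(270.29013215381775), np.float64(213.59851844398673)) pin top (np.float64(270.50304663152156), np.float64(227.58635472290706))
```

```bash
python3 -m jog '{"dp":[[0.6,-0.8,8],[0.6,-0.8,20],[0.6,-0.8,32],[0.6,-0.8,40],[0.6,-0.8,45],[0.6,-0.8,49],[0.6,-0.8,53],[0.6,-0.8,57],[0.6,-0.8,60],[0.6,-0.8,60]],"delta_rot":[[0,0,0],[0,0,0],[0,0,0],[0,0,0],[0,0,0],[0,0,0],[0,0,0],[0,0,0],[0,0,0],[0,0,0]],"gripper":[-0.3,-0.3,-0.3,-0.3,-0.3,-0.3,-0.3,-0.3,-0.3,-0.3]}'
```

```text
time: 18.65
position: [0.5155, -0.1168, 0.1083]
tool_rot: [0.707, 0.707, -0.0, -0.0]
ft_force: [-1.0, 0.3, -0.8]
grip_width: 0.039
grip_force: 15.0
```

```bash
python3 -m jog '{"dp":[[0,0,4],[0,0,10],[0,0,17],[0,0,24],[0,0,31],[0,0,38],[0,0,44],[0,0,48],[0,0,50],[0,0,51],[0,0,51]],"delta_rot":[[0,0,0],[0,0,0],[0,0,0],[0,0,0],[0,0,0],[0,0,0],[0,0,0],[0,0,0],[0,0,0],[0,0,0],[0,0,0]],"gripper":[-0.3,-0.3,-0.3,-0.3,-0.3,-0.3,-0.3,-0.3,-0.3,-0.3,-0.3]}'
```

```text
time: 19.75
position: [0.5158, -0.1169, 0.0576]
tool_rot: [0.707, 0.707, 0.0, 0.0]
ft_force: [-0.1, -0.4, -1.3]
grip_width: 0.0394
grip_force: 15.0
```

```bash
python3 -m jog '{"dp":[[0,0,0.5],[0,0,1],[0,0,1.5],[0,0,2],[0,0,2.5],[0,0,3],[0,0,3]],"delta_rot":[[0,0,0],[0,0,0],[0,0,0],[0,0,0],[0,0,0],[0,0,0],[0,0,0]],"gripper":[-0.3,-0.3,-0.3,-0.3,-0.3,-0.3,-0.3]}'
```

```text
time: 20.45
position: [0.5156, -0.1169, 0.0545]
tool_rot: [0.707, 0.707, -0.0, -0.0]
ft_force: [0.5, -0.0, -1.0]
grip_width: 0.0396
grip_force: 15.0
```

```bash
python3 -m jog '{"dp":[[0,0,0.5],[0,0,1],[0,0,1.5],[0,0,1.5]],"delta_rot":[[0,0,0],[0,0,0],[0,0,0],[0,0,0]],"gripper":[-0.3,-0.3,-0.3,-0.3]}'
```

```text
time: 20.85
position: [0.5157, -0.1169, 0.054]
tool_rot: [0.707, 0.707, 0.0, 0.0]
ft_force: [-1.9, 0.6, 7.1]
grip_width: 0.0388
grip_force: 15.0
```

The spool is seated, with about 7 N of contact at the expected height. Releasing and retreating.

```bash
python3 -m jog '{"dp":[[0,0,0],[0,0,0],[0,0,0],[0,0,0],[0,0,-5],[0,0,-25],[0,0,-55],[0,0,-90],[0,0,-120],[0,0,-140],[0,0,-145],[0,0,-145]],"delta_rot":[[0,0,0],[0,0,0],[0,0,0],[0,0,0],[0,0,0],[0,0,0],[0,0,0],[0,0,0],[0,0,0],[0,0,0],[0,0,0],[0,0,0]],"gripper":[0,0.2,0.4,0.4,0.4,0.4,0.4,0.4,0.4,0.4,0.4,0.4]}'
python3 - <<'E'
from h import *
np.set_printoptions(precision=4,suppress=True)
save('scene','s9.png');save('wrist','w9.png')
for c in('scene','wrist'):
  print(c,[(np.round(r['rect'],1),round(r['score'],2)) for r in robot.search_frame('spool_orange',c)])
  e=[]
  for z in(.034,.089):
    for t in np.linspace(0,6.28,40): e.append(w2px(c,[.5157+.02*np.cos(t),-.116+.02*np.sin(t),z]))
  e=np.array(e);print('pred',e.min(0),e.max(0))
  im=cv2.imread('pics/%s9.png'%c[0]);h=cv2.cvtColor(im,cv2.COLOR_BGR2HSV);m=((h[...,0]<16)&(h[...,0]>3)&(h[...,1]>170)&(h[...,2]>90)).astype(np.uint8)
  p=e.mean(0).astype(int);k=np.zeros_like(m);k[p[1]-60:p[1]+60,p[0]-60:p[0]+60]=1
  ct=max(cv2.findContours(m*k,0,1)[0],key=cv2.contourArea);print('blob',cv2.boundingRect(ct))
E
```

```text
time: 22.05
position: [0.5159, -0.117, 0.1987]
tool_rot: [0.707, 0.707, 0.0, 0.001]
ft_force: [0.8, 0.1, 0.2]
grip_width: 0.0611
grip_force: 0.0
scene [(array([239. , 331.4, 257.9, 364.2]), 0.93), (array([262.4, 223. , 277.5, 250.6]), 0.69), (array([203. , 325.8, 217.2, 347.7]), 0.65)]
pred [262.0303 225.0407] [279.151  252.9382]
blob (263, 226, 17, 27)
wrist []
pred [262.0281 169.9713] [304.1308 221.2432]
blob (292, 179, 7, 9)
```

The orange blob in the scene view spans (263–280, 226–253). The prediction for a seated, upright spool is (262–279, 225–253), so they agree.

```bash
python3 -c "
from rig import robot
print(robot.hand_in())"
```

```text
the job is handed in; nothing more can be done
None
```

The pin is fully home and upright in the stand's empty socket and the orange spool sits flat over it, going by the contact forces and camera checks; the job was handed in at about 22 s, and the hand-in returned no verdict.

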